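# Clamp a servo in the sloping jig with the eccentric knob

## Task

Set the largest of the three black servos down on the sloping jig, on its base and lengthwise between the end stop and the eccentric, resting against the low ledge. Then turn the knob clockwise until the eccentric's lobe bears on the servo and holds it tight against the end stop; stop as soon as the knob's clutch slips, well before it has slipped an eighth of a turn, and let go. Leave everything else where it is.

Things in the scene. Friction and masses are not known exactly. Their poses are not given: they have to be found in the camera images.
- servo_large: The largest servo: black plastic block 40 mm (x) by 70 mm (y, long axis) by 40 mm (z), with a flat 22 mm aluminium output disc 4 mm proud on its top (look only); 0.11 to 0.23 kg. It stands on the table on its base. Origin: centre of its underside; z out of its top. Best grasped across its 40 mm width. Either end may face the eccentric.
- servo_mid: A smaller black servo, 34 x 48 x 40 mm (x, y, z), not to be moved. Origin: centre of its underside.
- servo_slim: A slim black servo, 24 x 46 x 30 mm (x, y, z), not to be moved. Origin: centre of its underside.
- nest (a point): Point on the jig's deck surface where the centre of the servo's underside belongs, its long axis along y. Axes: x up the slope, y along the deck towards the knob (robot's left), z square out of the deck. The deck is a 120 x 200 mm plate, spanning x -60 to 60 and y -65 to 135 mm here, fixed, sloping 30 degrees down towards the robot. The knob's axis is at x 0, y +58 mm.
- ledge (a point): Middle of the foot of the low ledge's face, where it meets the deck, 20 mm down the slope from the nest point; axes as the nest's. The ledge is a steel bar 8 mm high, 12 mm thick in x and 60 mm long in y. It keeps the servo from sliding down; friction may or may not hold the servo before that.
- end_stop (a point): Middle of the foot of the end stop's face, where it meets the deck, 35 mm from the nest point on the side away from the knob; axes as the nest's. The stop is a steel block 24 mm high, 14 mm thick in y and about 56 mm long in x.
- lobe (a point): The eccentric (body cam): steel disc of 18 mm radius, 20 mm thick, its underside 5 mm above the deck, its centre 8 mm off the knob's axis. Origin: on the knob's axis at the deck surface; its y axis points towards the lobe (the far side, 26 mm from the axis; the near side is 10 mm from it); z square out of the deck.
- cam (a joint): Angle of the eccentric, rad, growing clockwise looking down on the deck. 0: lobe points straight away from the servo; pi/2: up the slope; pi: at the servo. Range 0 to 3.1. Light friction (0.06 N m), stays where left. With the servo against the end stop the lobe bears at about 2.2 to 2.3; turning clockwise also drags the servo down onto the ledge.
- clutch (a joint): Slip of the knob relative to the eccentric, rad; 0 at the start, grows clockwise. The knob drives the eccentric through this clutch, which slips at a steady 0.30 N m (no sound), so only once the lobe bears on the servo. An eighth of a turn is 0.785 rad; a slip of 0.1 to 0.4 is wanted. It never goes below 0.
- knob_grip (a point): Centre of the knob's grip, on the knob's axis 62 mm above the deck. A black bar 14 mm thick (x, grasp direction), 44 mm long (y, -16 to +28), 28 mm high (48 to 76 above the deck); its long end (+y, steel dot) points as the lobe does while the clutch has not slipped. z: along the axis, square out of the deck. Below it a 12 mm radius collar (42 to 48), then an 8 mm radius post.
- screwdriver: Black-handled screwdriver, 190 mm, loose bystander. Origin: under its middle.
- cup: Grey plastic cup, 68 mm across, 75 mm high, loose bystander. Origin: centre of its underside.
- bearing: Steel bearing ring, 44 mm across, 12 mm high, loose bystander. Origin: centre of its underside.
- screw_tray: Grey plastic four-compartment tray, 90 x 120 x 22 mm, loose bystander. Origin: centre of its underside.
- bracket: Black L-shaped bracket, 50 x 40 x 40 mm, 4 mm thick, loose bystander. Origin: centre of its underside.
- case: Clear plastic parts case, 110 x 170 x 30 mm, loose bystander. Origin: centre of its underside.
There are look-alikes about, which are no part of the job. Leave any purple or turquoise look-alike of the servo_large alone. Leave any red look-alike of the part that bears nest alone.

How it is judged (in metres and radians):
On the way, in this order (a step that is already met when the one before it is completed fails the run):
1. the large servo, still held, is lowered to within 10 mm of the deck at its place (distance between servo_large and nest below 0.025 m and z of servo_large in the frame of nest below 0.01 m and contact force between the fingers and servo_large above 1 N), for 0.05 s.
2. the large servo lies released on the deck, between end stop and eccentric, before it is clamped (x of servo_large in the frame of nest between -0.004 and 0.012 m and y of servo_large in the frame of nest between -0.004 and 0.012 m and z of servo_large in the frame of nest between -0.004 and 0.004 m and angle between the z axis of servo_large and the z axis of nest, either way round below 0.15 rad and angle between the y axis of servo_large and the y axis of nest, either way round below 0.15 rad and contact force between the fingers and servo_large below 0.2 N and contact force between cam and servo_large below 1.5 N), for 0.2 s.
3. the lobe bears on the servo and the clutch has slipped (value of joint clutch above 0.04 rad and contact force between cam and servo_large above 3 N), for 0.1 s.
At the end, for the whole second after the job is handed in: The large servo lies at rest flat on the deck, lengthwise (within 0.06 rad), its place within 3 mm (4 mm up the slope) of touching the low ledge and the end stop; the lobe presses on it with more than 3 N; the clutch has slipped by more than 0.03 rad and less than an eighth of a turn (0.785 rad) (x of servo_large in the frame of nest between -0.003 and 0.004 m and y of servo_large in the frame of nest between -0.003 and 0.003 m and z of servo_large in the frame of nest between -0.004 and 0.003 m and angle between the z axis of servo_large and the z axis of nest, either way round below 0.06 rad and angle between the y axis of servo_large and the y axis of nest, either way round below 0.06 rad and contact force between cam and servo_large above 3 N and value of joint clutch between 0.03 and 0.785 rad and linear speed of servo_large below 0.01 m/s).
It fails at once if the clutch has slipped an eighth of a turn or more (value of joint clutch above 0.785 rad).
It fails at once if another thing was moved by more than 30 mm (distance of any of servo_mid, servo_slim, screwdriver, cup, bearing, screw_tray, bracket, case from where it was at the start of the episode above 0.03 m).
It also fails if it takes over 64 s, if anything falls off the work surface, if the arm or the gripper's body presses on something with over 40 N, if the wrist force passes 120 N, or if a joint passes its speed limit or range.

## Robot

A 6-joint arm with a two-finger parallel gripper is mounted at the origin on the work surface. World frame = base frame: x ahead of the robot, y to its left, z up, the work surface at z = 0. Lengths are in mm, angles in rad, forces in N, time in s.
With the tool pointing down it reaches from about 400 to 925 mm from the base axis. Payload 12.5 kg.
Tool frame: the origin (TCP) lies on the front face of the gripper's body, between the roots of the fingers; the fingertips stand 78 mm ahead of it and the grasp point (between the pads) lies 59 mm ahead of it (env.nose_length is the distance from the TCP to the fingertips, in mm); z points along the fingers, y is the line along which they close (so a half turn about z gives the same grasp; the last joint's range is limited). The gripper opens to 95 mm and grips with 3 to 60 N. Pads are 20 mm wide; open, the fingers measure 119 mm over their backs; the gripper's body (75 mm by 180 mm) begins 59 mm behind the grasp point.
Start: joints at [-1.298, 0.491, 1.559, -0, 1.092, -0.106], TCP at [231.15, -580.696, 292.261] pointing down, gripper open.
Joint ranges: [-3.1, 3.1], [-0.84, 2.19], [0.05, 2.79], [-1.13, 4.28], [0.06, 2.93], [-2.69, 2.69]. Speed limits (rad/s): [2.22, 2.22, 2.79, 3.14, 3.14, 3.14].

## Interface

Orientations are given as [roll, pitch, yaw] about the fixed x, y, z axes, in that order (R = Rz(yaw) Ry(pitch) Rx(roll)).
In Python, from cell import env gives the robot as it stands.
- The arm moves only by the tool jog_arm, never from a script. Its argument "motion" is a list of rows, each a list of 7 numbers: the turn, a rotation vector about the tool's x, y, z in degrees, then the shift along the tool's x, y, z in mm, then the finger opening in mm, from 0 to 95.1. In form: [[wx, wy, wz, x, y, z, hand], ...]. A call has 1 to 10 rows; each row shifts and turns the commanded pose from where the row before left it, along the tool's axes as they then stand; what a row does not reach is not made up. A row lasts 1/8 s, in which the tool goes at most 62.5 mm and 10.7 degrees, less where a joint would pass 70% of its speed; a pose out of reach is approached as far as the arm can. A call is refused whole if a number of a shift passes 62.5 or a number of a turn 10.7, either way. A call with a gripper value outside its range is refused whole. The fingers move at their own pace and stop on an object; the grip force is fixed at half the most. Time passes only in rows, so rows that do not move let the fingers close. It gives the time, the measured TCP pose, the force, the opening and the grip force at its end, in the units of the state.
- env.state(): the state, without advancing time (a new reading comes with each control period).
- env.read_camera(name): name is "side" or "top" or "wrist"; returns a dict with "color" (384x512x3 uint8, red, green, blue), "z_map" (384x512 float32, mm along the optical axis (not along the pixel's ray), 0 where there is no reading), "camera_matrix" (3x3 intrinsics, pixels), "world_to_cam" (4x4, takes a point from world to camera coordinates). Camera axes: x right, y up, looking along -z (the intrinsics and any distortion apply to the point x, -y, -z); pixel columns grow to the right and rows downward; lengths in mm; the calibration is good to about 2 mm. A picture is of the moment at which its call begins.
- env.job_done(): hands the job in; it is judged then, once.
Trained networks look in the newest picture that a camera, given by its name, has taken for a name from the list of things; names that differ only in an ending like _2 or _b are one class to them, and where a whole thing is asked for, a point or a joint stands for the part that bears it (a point fixed in the world has none). Each returns a list of dicts, best first, with "score" (0 to 1); they miss things now and then, are a little off and sometimes report something else, mostly with a low value. They report only what shows in the picture. A call takes as long as a camera call. They do not tell look-alikes from the thing itself.
- env.recognise(camera, thing): "location" ([column, row] in pixels, amid what is visible of it).
The state is a dict: "t": time; "joints": joint angles; "qvel": joint speeds; "tau": joint torques, N m; "eef_pos": TCP position; "tcp_rot": TCP orientation; "ft_force": force on the tool from outside, world axes, zero at the start; "moment": the same for the moment, N m; "opening": opening from 0.0 (shut) to 1.0 (fully open); "grip_force": force on a finger pad.
Only numpy, scipy, OpenCV 4.12 (cv2) and the standard library are available. Lean on these libraries where they do the work, as an engineer would, in place of code of your own. Each camera call takes 0.05 s, during which the arm holds its last target. There are 200 camera calls.

## Working session

There is one attempt and no reset: what is moved stays moved. The work goes in short steps, Python scripts to look and compute and a tool call to move; the robot and the scene stay as the last step left them, time stands still between calls to the robot, and variables do not carry over. Pictures are saved under pics/ and viewed, at most 10 in all, crops included, and the job is handed in when it is done.

Besides the shell and the picture viewer there is one more tool, called as a command line: name --pt "numbers of a row" for each row, then --argument value for the rest. jog_arm: Moves the arm, as the interface text tells. Its arguments: {"type":"object","properties":{"motion":{"type":"array"}},"required":["motion"]}

```bash
mkdir -p pics; ls
cat > h.py <<'E'
import numpy as np, cv2
from cell import env
from scipy.spatial.transform import Rotation as R
def pts(im):
    """world xyz for each pixel (384x512x3), nan where no depth"""
    K=im["camera_matrix"];z=im["z_map"].astype(float);h,w=z.shape
    u,v=np.meshgrid(np.arange(w),np.arange(h))
    P=np.stack([(u-K[0,2])/K[0,0]*z,-(v-K[1,2])/K[1,1]*z,-z,np.ones_like(z)],-1)
    W=P@np.linalg.inv(im["world_to_cam"]).T
    W=W[...,:3];W[z<=0]=np.nan
    return W
def save(im,name,s=1.5,crop=None):
    c=im["color"][...,::-1]
    if crop: x0,y0,x1,y1=crop;c=c[y0:y1,x0:x1]
    cv2.imwrite("pics/"+name,cv2.resize(c,None,fx=s,fy=s,interpolation=cv2.INTER_CUBIC))
E
python3 - <<'E'
from h import *
import pickle
ims={}
for n in("top","side"):
    im=env.read_camera(n);ims[n]=im;save(im,n+"1.png")
    for t in("servo_large","servo_mid","servo_slim","nest","knob_grip","ledge","end_stop"):
        W=pts(im)
        for d in env.recognise(n,t)[:5]:
            c,r=map(int,d["location"]);print(n,t,round(d["score"],2),c,r,np.round(W[r,c]))
pickle.dump(ims,open("ims.pkl","wb"))
s=env.state();print({k:np.round(v,3) for k,v in s.items()})
E
```

```text
pics
top servo_large 0.87 396 173 [ 617. -350.   45.]
top servo_large 0.73 307 183 [595. -89.  42.]
top servo_large 0.69 352 170 [ 630. -222.   44.]
top servo_mid 0.8 384 234 [ 440. -304.   37.]
top servo_slim 0.53 321 228 [ 463. -124.   34.]
top servo_slim 0.17 206 191 [562. 196. 136.]
top nest 0.72 218 180 [606. 170.  69.]
top nest 0.6 348 285 [ 299. -182.   95.]
top nest 0.54 206 188 [569. 195. 141.]
top nest 0.5 281 239 [437.  -9.  -2.]
top knob_grip 0.66 207 187 [573. 193. 133.]
top ledge 0.8 213 180 [605. 183.  77.]
top ledge 0.77 350 289 [ 289. -188.   90.]
top ledge 0.16 131 177 [632. 434.  29.]
top end_stop 0.62 220 181 [602. 163.  74.]
top end_stop 0.61 354 283 [ 304. -199.   93.]
side servo_large 0.85 256 175 [584. -82.  42.]
side servo_large 0.79 250 150 [ 619. -195.   40.]
side servo_large 0.68 205 148 [ 765. -217.   18.]
side servo_large 0.57 258 125 [ 616. -333.   35.]
side servo_large 0.37 247 230 [556. 205. 138.]
side servo_mid 0.61 311 138 [ 442. -285.   33.]
side servo_slim 0.59 311 136 [ 442. -289.   37.]
side servo_slim 0.46 245 231 [560. 208. 138.]
side servo_sl
[... 164 characters left out ...]
ip 0.6 248 232 [556. 197. 122.]
side ledge 0.97 375 136 [ 255. -251.   80.]
side ledge 0.76 234 242 [587. 208.  98.]
side ledge 0.61 313 138 [ 436. -286.   32.]
side end_stop 0.68 376 135 [ 251. -260.   77.]
{'t': np.float64(0.8), 'joints': array([-1.298,  0.491,  1.559, -0.   ,  1.092, -0.106]), 'qvel': array([ 0.002, -0.001,  0.001, -0.   , -0.001,  0.001]), 'tau': array([ 1.0000e-03, -6.1241e+01, -2.5842e+01,  6.9000e-02,  4.4000e-02,
       -0.0000e+00]), 'eef_pos': array([ 231.155, -580.696,  292.292]), 'tcp_rot': array([3.141, 0.   , 0.379]), 'ft_force': array([0.95 , 0.019, 0.074]), 'moment': array([ 0.009, -0.031,  0.025]), 'grip_force': np.float64(0.0), 'opening': np.float64(1.002)}
```

View pics/top1.png

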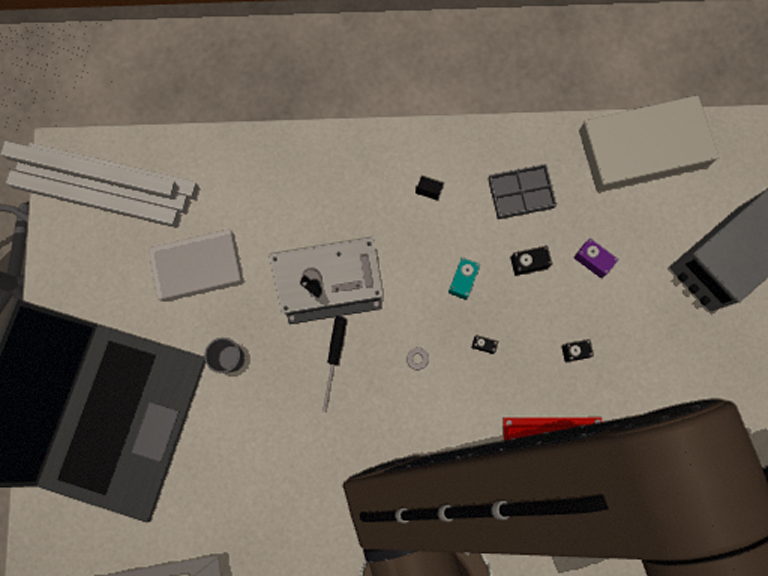

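View pics/side1.png

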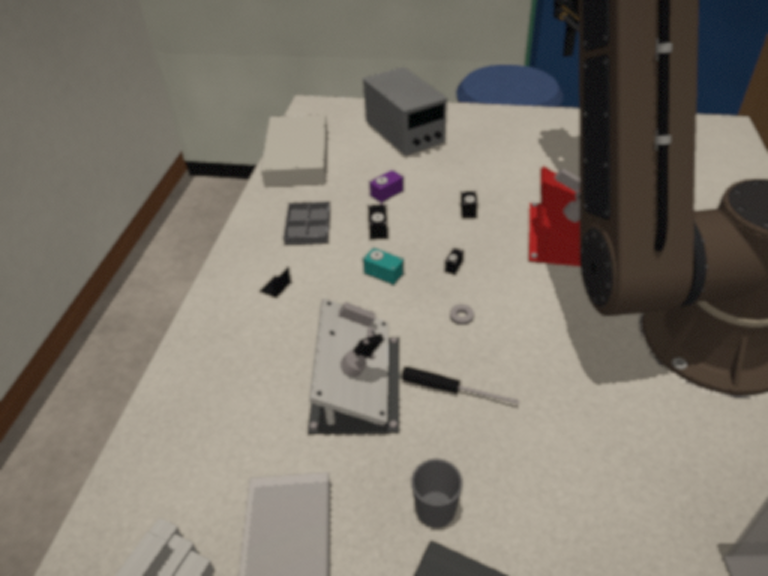

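Top view (768-px scale): the black servos are at (530,261), the biggest; (577,350), mid; and (485,344), slim. The turquoise (464,278) and purple (596,257) servos and the red jig (552,428) are look-alikes. The grey jig is at (325,280), with the end stop at (366,270), the ledge at (347,288) and the knob at (312,284). I choose the servo at (530,261), which is (353,174) in the raw image.

Run:
```python
from h import *
import pickle
ims=pickle.load(open("ims.pkl","rb"))
im=ims["top"]
a=cv2.resize(im["color"][150:250,300:400,::-1],(400,400),interpolation=2)
b=cv2.resize(im["color"][150:220,170:270,::-1],(400,400),interpolation=2)
cv2.imwrite("pics/crop1.png",np.hstack([a,b]))
for n in ims:
    W=pts(ims[n])
    for nm,c0 in(("large",(625,-210)),("mid",(440,-300)),("slim",(460,-120))):
        m=(np.hypot(W[...,0]-c0[0],W[...,1]-c0[1])<60)&(W[...,2]>24)&(ims[n]["color"].max(-1)-ims[n]["color"].min(-1)<40)
        p=W[m]
        if len(p)>10:
            print(n,nm,len(p),cv2.minAreaRect(p[:,:2].astype(np.float32)),np.percentile(p[:,2],[50,95]).round(1))
    # deck plane: ransac
    m=(np.abs(W[...,0]-610)<110)&(np.abs(W[...,1]-170)<140)&(W[...,2]>10)
    p=W[m];best=0;rng=np.random.default_rng(0)
    for _ in range(2000):
        q=p[rng.choice(len(p),3,replace=False)];nn=np.cross(q[1]-q[0],q[2]-q[0]);l=np.linalg.norm(nn)
        if l<1e-6: continue
        nn/=l; nn*=np.sign(nn[2]); 
        if not .8<nn[2]<.93: continue
        k=(abs((p-q[0])@nn)<2.5)
        if k.sum()>best:best=k.sum();K=k
    q=p[K];c=q.mean(0);nn=np.linalg.svd(q-c)[2][2];nn*=np.sign(nn[2])
    ex=np.array([0,0,1])-nn*nn[2];ex/=np.linalg.norm(ex);ey=np.cross(nn,ex)
    L=(q-c)@np.c_[ex,ey]
    print(n,"deck",len(p),best,"n",nn.round(3),"tilt",np.degrees(np.arccos(nn[2])).round(1),"yaw",np.degrees(np.arctan2(ex[1],ex[0])).round(1),
     "c",c.round(1),cv2.minAreaRect(L.astype(np.float32)))
```

```text
top large 344 ((624.5949096679688, -231.11264038085938), (40.375709533691406, 70.99031829833984), 9.98405933380127) [39.9 45.1]
top mid 212 ((443.2377014160156, -309.3691711425781), (33.92790222167969, 48.04595184326172), 8.691974639892578) [39.9 44.9]
top slim 131 ((461.11865234375, -131.8478240966797), (45.94676971435547, 24.278671264648438), 73.97327423095703) [29.9 34.6]
top deck 2985 1627 n [-0.502 -0.069  0.862] tilt 30.4 yaw 7.8 c [596.2 173.7  70.1] ((-25.398849487304688, -2.9440994262695312), (173.92076110839844, 199.6782989501953), 0.20459967851638794)
side large 238 ((619.587158203125, -227.3519744873047), (39.816829681396484, 75.83567810058594), 10.018117904663086) [41.1 44.6]
side mid 153 ((438.56427001953125, -307.7806396484375), (33.4057502746582, 52.62774658203125), 10.252741813659668) [40.3 45. ]
side slim 107 ((455.3373718261719, -129.98887634277344), (49.82398223876953, 24.48672103881836), 75.39510345458984) [31.3 35.3]
side deck 3960 2454 n [-0.495 -0.068  0.866] tilt 30.0 yaw 7.8 c [592.4 190.1  73.1] ((-25.50863265991211, -17.186965942382812), (202.8345184326172, 165.1878662109375), 89.7667236328125)
```

View pics/crop1.png

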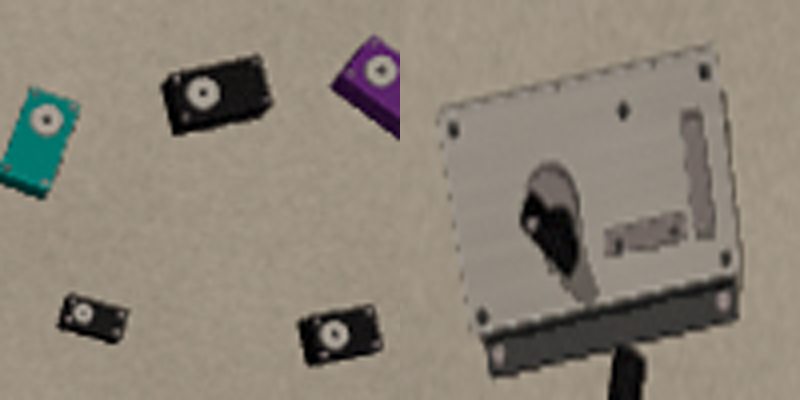

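jog_arm --pt "0 0 -9.8 0 0 0 95" --pt "0 0 -9.8 0 0 0 95" --pt "0 0 -9.8 0 0 0 95" --pt "0 0 -9.8 0 0 0 95" --pt "0 0 -9.8 0 0 0 95" --pt "0 0 -9.8 0 0 0 95" --pt "0 0 -9.8 0 0 0 95" --pt "0 0 -9.7 0 0 0 95"

```text
t: 1.8
eef_pos: [231.1, -580.7, 292.3]
tcp_rot: [3.142, 0.0, 1.751]
ft_force: [-1.1, -0.4, 0.5]
opening: 0.997
grip_force: 0.0
```

jog_arm --pt "0 0 0 27.6 44.8 3 95" --pt "0 0 0 27.6 44.8 3 95" --pt "0 0 0 27.6 44.8 3 95" --pt "0 0 0 27.6 44.8 3 95" --pt "0 0 0 27.6 44.8 3 95" --pt "0 0 0 27.6 44.8 3 95" --pt "0 0 0 27.6 44.8 3 95" --pt "0 0 0 27.6 44.8 3 95" --pt "0 0 0 27.6 44.8 3 95" --pt "0 0 0 27.6 44.8 3 95"

```text
t: 3.05
eef_pos: [625.6, -229.8, 262.2]
tcp_rot: [3.141, 0.0, 1.745]
ft_force: [0.3, 0.2, 0.2]
opening: 0.997
grip_force: 0.0
```

```bash
cat >> h.py <<'E'
def pose():
    s=env.state();return np.array(s["eef_pos"]),R.from_euler("xyz",s["tcp_rot"]),s
def to(P,Rt):
    """shift (tool axes as now, then as after the turn) and turn (deg) needed"""
    p,r,s=pose();d=np.asarray(P)-p
    print("turn",np.degrees((r.inv()*Rt).as_rotvec()).round(1),"shift now",r.inv().apply(d).round(1),"shift after turn",Rt.inv().apply(d).round(1))
E
python3 - <<'E'
from h import *
p,r,s=pose();print(s["t"],p.round(1),s["tcp_rot"],s["joints"])
im=env.read_camera("wrist");save(im,"w1.png",1)
W=pts(im)
C=im["color"].astype(int)
m=(np.hypot(W[...,0]-625,W[...,1]+231)<55)&(W[...,2]>30)
q=W[m];print(len(q))
if len(q)>50:
    print(cv2.minAreaRect(q[:,:2].astype(np.float32)),np.percentile(q[:,2],[5,50,95]).round(1))
E
```

```text
3.05 [ 625.6 -229.8  262.2] [3.14138119e+00 2.84070671e-04 1.74542741e+00] [-4.50970969e-01  5.78506801e-01  1.48245362e+00 -1.20671125e-04
  1.08029447e+00 -6.25545257e-01]
44697
((624.6810302734375, -228.53236389160156), (106.58443450927734, 69.79556274414062), 10.699692726135254) [185.4 299.2 310.3]
```

View pics/w1.png

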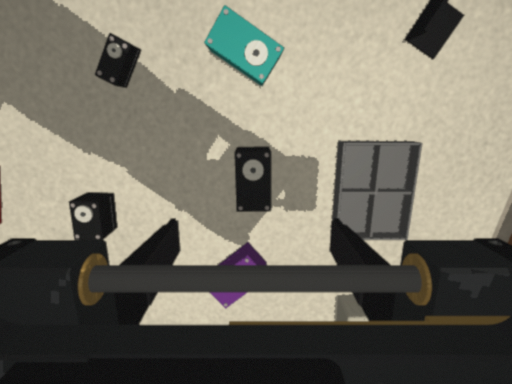

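The wrist view shows the black large servo centred at (253,180), aligned with the tool. The turquoise servo is at (245,46), the purple one at (238,275) and the tray at (378,190), all clear of the fingers' path.

Run:
```python
from h import *
im=env.read_camera("wrist");W=pts(im)
m=(np.hypot(W[...,0]-625,W[...,1]+231)<50)&(W[...,2]>36)&(W[...,2]<60)
m[:140]=False;m[220:]=False
q=W[m];print(len(q),cv2.minAreaRect(q[:,:2].astype(np.float32)),np.percentile(q[:,2],[5,50,95]).round(1))
p,r,s=pose();t=cv2.minAreaRect(q[:,:2].astype(np.float32))
to([*t[0],90],R.from_euler("xyz",[np.pi,0,np.radians(100)]))
# jig refined from top, side
import pickle
ims=pickle.load(open("ims.pkl","rb"))
th=np.radians(7.8);b=np.radians(30)
ex=np.array([np.cos(th)*np.cos(b),np.sin(th)*np.cos(b),np.sin(b)]);ey=np.array([-np.sin(th),np.cos(th),0]);n=np.cross(ex,ey)
for k in("top","side"):
    W=pts(ims[k]);o=np.array([596.,173.7,70]);L=(W-o)@np.c_[ex,ey,n]
    near=(abs(L[...,0])<150)&(abs(L[...,1])<150)
    d=near&(abs(L[...,0])<40)&(abs(L[...,1])<80)&(abs(L[...,2])<4)
    z0=np.median(L[d][:,2]);L[...,2]-=z0
    D=L[near&(abs(L[...,2])<2.5)]
    row=D[abs(D[:,0]-10)<25];col=D[abs(D[:,1]-20)<60]
    print(k,"z0",z0.round(2),"y-ext",np.percentile(row[:,1],[.3,99.7]).round(1),"x-ext",np.percentile(col[:,0],[.3,99.7]).round(1))
    for nm,lo,hi,f in(("ledge",5,10,lambda L:(L[...,1]<10)&(L[...,1]>-60)&(L[...,0]<20)),("stop",21,26,lambda L:L[...,1]<0),("disc",22,28,lambda L:L[...,1]>10),("knob",66,80,lambda L:L[...,1]>-20)):
        q=L[near&(L[...,2]>lo)&(L[...,2]<hi)&f(L)]
        if len(q)>5:print(nm,len(q),"x",np.percentile(q[:,0],[2,98]).round(1),"y",np.percentile(q[:,1],[2,98]).round(1),cv2.minAreaRect(q[:,:2].astype(np.float32)))
```

```text
2171 ((624.0316162109375, -228.63197326660156), (39.03842544555664, 69.81623077392578), 10.636138916015625) [39.5 40.9 44.1]
turn [ 0.  -0.   0.2] shift now [ -0.6  -3.3 171.6] shift after turn [ -0.5  -3.2 171.6]
top z0 -0.11 y-ext [-101.9   96.7] x-ext [-149.1   60.1]
ledge 104 x [-148.6    9.4] y [-58.8   8. ] ((-68.49921417236328, -25.029159545898438), (161.74917602539062, 68.41266632080078), 0.07366393506526947)
stop 80 x [-142.    31.6] y [-85.9  -0.3] ((-59.821266174316406, -48.1341552734375), (34.16684341430664, 191.4976806640625), 64.4576644897461)
disc 50 x [-147.7   22.5] y [10.5 38. ] ((-62.52745819091797, 15.878469467163086), (171.6514434814453, 30.433773040771484), 7.713313102722168)
knob 88 x [-11.5  22.9] y [ 8.3 39.6] ((5.61519718170166, 23.86331558227539), (42.66132354736328, 15.315309524536133), 36.369651794433594)
side z0 2.78 y-ext [-99.3  99.3] x-ext [-148.6   56.8]
ledge 54 x [-148.3  -24.3] y [-58.2   9. ] ((-85.82330322265625, -24.864944458007812), (66.02616882324219, 125.28509521484375), 88.52379608154297)
stop 106 x [-133.4   28.7] y [-86.4  -3.6] ((-60.807395935058594, -51.09827423095703), (33.72287368774414, 189.79554748535156), 67.0491714477539)
disc 139 x [-146.7   19.8] y [11.9 44.4] ((-64.77342224121094, 28.208839416503906), (170.17572021484375, 31.78042984008789), 1.2845981121063232)
knob 125 x [-15.7  20.9] y [12.8 43.4] ((1.5779180526733398, 26.468374252319336), (44.68173599243164, 14.232882499694824), 40.840248107910156)
```

jog_arm --pt "0 0 0 0 -2.5 20 95" --pt "0 0 0 0 0 40 95" --pt "0 0 0 0 0 40 95" --pt "0 0 0 0 0 35 95" --pt "0 0 0 0 0 25 95" --pt "0 0 0 0 0 12 95" --pt "0 0 0 0 0 0 60" --pt "0 0 0 0 0 0 35"

```text
t: 4.15
eef_pos: [622.3, -231.8, 91.3]
tcp_rot: [3.14, 0.001, 1.745]
ft_force: [0.9, 0.3, 0.0]
opening: 0.845
grip_force: 0.0
```

jog_arm --pt "0 0 0 0 0 0 30" --pt "0 0 0 0 0 0 30" --pt "0 0 0 0 0 0 30" --pt "0 0 0 0 0 0 30" --pt "0 0 0 0 0 0 30"

```text
t: 4.78
eef_pos: [622.1, -231.6, 90.4]
tcp_rot: [3.141, 0.0, 1.745]
ft_force: [0.4, -0.3, 1.9]
opening: 0.419
grip_force: 30.0
```

jog_arm --pt "0 0 0 0 0 -20 30" --pt "0 0 0 0 0 -40 30" --pt "0 0 0 0 0 -40 30" --pt "0 0 0 0 0 -40 30" --pt "0 0 0 0 0 -20 30" --pt "0 0 0 0 0 0 30"

```text
t: 5.52
eef_pos: [622.1, -231.6, 252.8]
tcp_rot: [3.139, 0.002, 1.745]
ft_force: [0.2, 0.3, -1.2]
opening: 0.421
grip_force: 30.0
```

```bash
cat >> h.py <<'E'
def jigR(th=7.8,b=30):
    th,b=np.radians([th,b])
    ex=np.array([np.cos(th)*np.cos(b),np.sin(th)*np.cos(b),np.sin(b)]);ey=np.array([-np.sin(th),np.cos(th),0])
    return np.c_[ex,ey,np.cross(ex,ey)]
J=jigR()
RT=R.from_matrix(np.c_[J[:,1],J[:,0],-J[:,2]])
E
python3 - <<'E'
from h import *
nest=np.array([600.2,137,70.5])
p,r,s=pose();print(p,s["opening"],s["grip_force"])
to(nest+J@[0,-60,210],RT)
E
```

```text
[ 622.08632439 -231.57337365  252.79424663] 0.4207082388747844 29.999738037586212
turn [-29.8  -0.5   2.2] shift now [310.9 -64.7  -0.4] shift after turn [308.1 -66.6 -38. ]
```

jog_arm --pt "0 0 0 20 -4 0 30" --pt "0 0 0 35 -7 0 30" --pt "0 0 0 35 -7 0 30" --pt "0 0 0 35 -7 0 30" --pt "0 0 0 35 -7 0 30" --pt "0 0 0 35 -7 0 30" --pt "0 0 0 35 -8 0 30" --pt "0 0 0 35 -8 0 30" --pt "0 0 0 30 -7 0 30" --pt "0 0 0 16 -3 0 30"

```text
t: 6.78
eef_pos: [502.4, 65.1, 249.5]
tcp_rot: [-3.14, -0.0, 1.747]
ft_force: [0.3, -0.2, -1.4]
opening: 0.421
grip_force: 30.0
```

jog_arm --pt "-6 -0.1 0.4 0 0 0 30" --pt "-6 -0.1 0.4 0 0 0 30" --pt "-6 -0.1 0.5 0 0 0 30" --pt "-6 -0.1 0.5 0 0 0 30" --pt "-5.8 -0.1 0.4 0 0 0 30" --pt "0 0 0 0 0 0 30" --pt "0 0 0 0 0 0 30"

```text
t: 7.65
eef_pos: [504.1, 63.6, 250.1]
tcp_rot: [2.623, -0.002, 1.707]
ft_force: [0.1, -0.8, -0.8]
opening: 0.42
grip_force: 30.0
```

Run:
```python
from h import *
import pickle
nest=np.array([600.2,137,70.5])
p,r,s=pose();print(p,s["opening"],s["joints"].round(2) if hasattr(s["joints"],"round") else s["joints"])
to(nest+J@[0,-60,210],RT)
im=env.read_camera("wrist");pickle.dump(im,open("w2.pkl","wb"));save(im,"w2.png",1.5)
```

```text
[504.05726535  63.5578493  250.14289055] 0.42005806476282886 [-0.04  0.29  2.13  0.42  0.22 -0.56]
turn [-0.3 -0.1 -0.1] shift now [-0.3  1.3 -1.8] shift after turn [-0.3  1.3 -1.8]
```

View pics/w2.png

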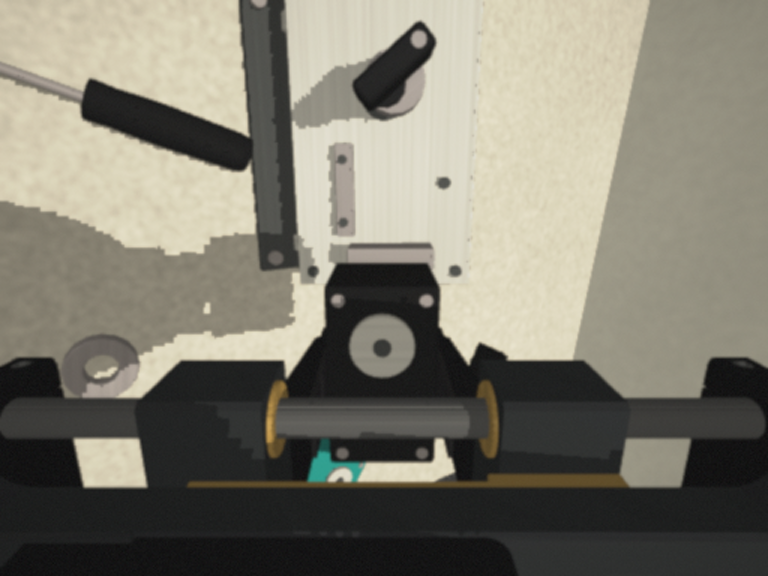

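The view shows the ledge at (342,190), the end stop at (390,253), the knob at (395,65) with its dot end at (419,38), and the held servo at (380,340). I'll measure the servo and jig in this same picture.

Run:
```python
from h import *
import pickle
im=pickle.load(open("w2.pkl","rb"));W=pts(im);p,r,s=pose();T=(W-p)@r.as_matrix()   # tool coords
# servo top
c=T[int(340/1.5)+12,380*2//3];print("pt servo",c.round(1))
m=(abs(T[...,0])<50)&(abs(T[...,1])<23)&(abs(T[...,2]-50)<3)
m[:165]=False
q=T[m];print("servo",len(q),cv2.minAreaRect(q[:,:2].astype(np.float32)),"x",np.percentile(q[:,0],[.5,50,99.5]).round(1),"y",np.percentile(q[:,1],[1,99]).round(1),"z",np.median(q[:,2]).round(1))
# deck plane in world
v,u=np.mgrid[90:175,330:460]; mm=np.zeros(W.shape[:2],bool)
mm[20:170,198:310]=1
q=W[mm&~np.isnan(W[...,0])];q=q[abs((q-np.array([600,137,70]))@J[:,2])<5]
for _ in range(3):
    c=q.mean(0);n=np.linalg.svd(q-c,full_matrices=False)[2][2];n*=np.sign(n[2]);q=q[abs((q-c)@n)<1.5]
print("deck",len(q),n.round(3),"tilt",np.degrees(np.arccos(n[2])),"yaw",np.degrees(np.arctan2(-n[1],-n[0])))
nest=np.array([600.2,137,70.5]);L=(W-nest)@J;print("z off",np.median((q-nest)@J[:,2]))
L[...,2]-=np.median((q-nest)@J[:,2])
def show(nm,lo,hi,x0,x1,y0,y1):
    k=(L[...,2]>lo)&(L[...,2]<hi)&(L[...,0]>x0)&(L[...,0]<x1)&(L[...,1]>y0)&(L[...,1]<y1);a=L[k]
    if len(a)>5:print(nm,len(a),"x",np.percentile(a[:,0],[1,99]).round(1),"y",np.percentile(a[:,1],[1,99]).round(1),[np.round(t,1) for t in cv2.minAreaRect(a[:,:2].astype(np.float32))])
show("ledge",6,10,-45,-5,-45,45)
show("stop",22,26,-50,50,-70,-20)
show("disc",23,27,-30,40,25,100)
show("knob",74,78,-30,40,20,110)
show("deckx",-1.5,1.5,-80,80,-20,30)
```

```text
pt servo [12.9  0.1 47.1]
servo 6066 ((2.9729652404785156, -0.06800079345703125), (69.99742126464844, 45.82625961303711), 0.18883194029331207) x [-31.2  13.4  37.7] y [-19.   20.8] z 50.0
deck 12711 [-0.495 -0.069  0.866] tilt 29.990330187188867 yaw 7.902255721816505
z off 0.3496890159836054
ledge 726 x [-31.7 -19.9] y [-27.3  31.1] [array([-25. ,  -1.7]), array([21.7, 67.1]), np.float64(11.2)]
stop 566 x [-22.9  31.3] y [-43.4 -32.7] [array([  4.1, -37.3]), array([13.5, 56. ]), np.float64(85.1)]
disc 391 x [-7.5 23. ] y [47.9 80.3] [array([ 8.5, 65.4]), array([30.3, 35. ]), np.float64(14.3)]
knob 1224 x [-13.3  22.4] y [47.5 80. ] [array([ 4.3, 63.7]), array([43.5, 13.9]), np.float64(39.3)]
deckx 5149 x [-58.6  58.9] y [-19.2  29.6] [array([0.1, 5.2]), array([ 49.1, 119.9]), np.float64(89.9)]
```

```bash
cat >> h.py <<'E'
nest=np.array([600.2,137,70.5])+J@[0,2,.35]
E
python3 - <<'E'
from h import *
import pickle
im=pickle.load(open("w2.pkl","rb"));p,r,s=pose()
print("cam in tool",r.inv().apply(np.linalg.inv(im["world_to_cam"])[:3,3]-p).round(0))
to(nest+J@[1.7,-.5,150],RT)
E
```

```text
cam in tool [ 76.   1. -93.]
turn [-0.3 -0.1 -0. ] shift now [61.2  3.1 57.9] shift after turn [61.3  2.8 57.8]
```

jog_arm --pt "-0.3 -0.1 0 20 1 0 30" --pt "0 0 0 25 1 10 30" --pt "0 0 0 16 1 22 30" --pt "0 0 0 0 0 25 30" --pt "0 0 0 0 0 0 30" --pt "0 0 0 0 0 0 30"

```text
t: 8.45
eef_pos: [526.5, 128.0, 202.9]
tcp_rot: [2.617, -0.0, 1.706]
ft_force: [-0.0, -0.6, -0.8]
opening: 0.418
grip_force: 30.0
```

Run:
```python
from h import *
p,r,s=pose();print(np.round(s["joints"],2),s["grip_force"],s["ft_force"])
to(nest+J@[1.7,-.5,90],RT)
```

```text
[ 0.11  0.42  2.11  0.13  0.09 -0.15] 29.999768435955048 [-0.04748744 -0.60751541 -0.80700681]
turn [ 0.1  0.  -0.1] shift now [ 0.4 -0.3 61.4] shift after turn [ 0.4 -0.2 61.4]
```

```bash
cat > kin.py <<'E'
from h import *
from scipy.optimize import least_squares
D=[([-1.298,.491,1.559,0,1.092,-.106],[231.15,-580.696,292.261]),
([-.450971,.578507,1.482454,-.000121,1.080294,-.625545],[625.6,-229.8,262.2]),
([-.04,.29,2.13,.42,.22,-.56],[504.057,63.558,250.143])]
wt=[1,2,.15]
p,r,s=pose();D.append((list(s["joints"]),list(p)));wt.append(2)
def fk(k,q):
    a,H,L1,L2,e,d=k
    z=lambda t:R.from_euler("z",t); y=lambda t:R.from_euler("y",t)
    A=z(q[0]);P=A.apply([a,0,H]);A=A*y(q[1]);P=P+A.apply([0,0,L1]);A=A*y(q[2]);P=P+A.apply([e,0,L2])
    A=A*z(q[3])*y(q[4])*z(q[5]);return P+A.apply([0,0,d]),A
k0=np.array([0,180,450,400,0,250.])
f=least_squares(lambda k:np.concatenate([w*(fk(k,q)[0]-P) for (q,P),w in zip(D,wt)]+[(k-k0)*1e-3]),k0)
k=f.x
C=fk(k,D[-1][0])[1].inv()*r   # fixed flange-to-tool turn
def ik(P,Rt,q0):
    F=lambda q:np.concatenate([(fk(k,q)[0]-P)/100,((fk(k,q)[1]*C).inv()*Rt).as_rotvec()])
    lo=[-3.1,-.84,.05,-1.13,-.3,-2.69];hi=[3.1,2.19,2.79,4.28,2.93,2.69]
    g=least_squares(F,np.clip(q0,lo,hi),bounds=(lo,hi));return g.x,np.abs(g.fun).max()
if __name__=="__main__":
    print(k.round(1),[(fk(k,q)[0]-P).round(1) for q,P in D],C.as_rotvec().round(3))
    q=np.array(D[-1][0])
    for h in(150,130,110,100,90):
        for dl in(0,):
            q1,e=ik(nest+J@[1.7,-.5,h],RT,q);print("place",h,q1.round(3),e.round(4))
    for rx in(-4,4):
        for nm in "xy":
            q1,e=ik(nest+J@[1.7,-.5,90],RT*R.from_euler(nm,rx,degrees=True),q+[0,0,0,.5,.1,-.5]);print("tilt about tool",nm,rx,q1.round(3),e.round(4))
    for w in(0,50.7,130,150):
        q1,e=ik(nest+J@[0,58,128],RT*R.from_euler("z",w,degrees=True),q+[0.2,0,0,1,.1,-1+np.radians(w)]);print("knob",w,q1.round(3),e.round(4))
E
python3 kin.py
```

```text
[-1800.3  5776.5   915.9  3179.4  1793.9  3208.5] [array([-62.9, -20.6,  25.7]), array([-29.9, -59.1,  -6.7]), array([310.2, 189.6,  59. ]), array([  2.4, -32.1,  -0. ])] [-0.     0.     1.571]
place 150 [ 0.084  0.42   2.109  0.284  0.093 -0.328] 0.0
place 130 [ 0.083  0.459  2.076  0.307  0.088 -0.351] 0.0
place 110 [ 0.083  0.496  2.045  0.329  0.082 -0.375] 0.0
place 100 [ 0.083  0.513  2.03   0.341  0.08  -0.387] 0.0
place 90 [ 0.082  0.531  2.015  0.353  0.078 -0.399] 0.0
tilt about tool x -4 [ 0.078  0.679  1.937  2.641  0.058 -2.69 ] 0.0166
tilt about tool y -4 [-0.129  0.539  2.017  0.803  0.088 -1.03 ] 0.0
tilt about tool x 4 [ 0.07   0.373  2.082  0.125  0.235 -0.182] 0.0
tilt about tool y 4 [ 0.298  0.542  2.008 -0.177  0.065  0.317] 0.0
knob 0 [ 0.028  0.463  2.074  0.576  0.099 -0.668] 0.0
knob 50.7 [0.028 0.463 2.074 0.576 0.099 0.217] 0.0
knob 130 [0.028 0.463 2.074 0.576 0.099 1.601] 0.0
knob 150 [0.028 0.463 2.074 0.576 0.099 1.95 ] 0.0
```

```bash
sed -i 's/a,H,L1,L2,e,d=k/a,H,L1,L2,e,d,b=k/; s/A.apply(\[a,0,H\])/A.apply([a,b,H])/; s/250\.\])/250.,66])/' kin.py; python3 kin.py
```

```text
[  3.3 186.3 586.2 405.9  39.8 188.7  65.9] [array([-0.2,  0. , -0.2]), array([0.1, 0.1, 0. ]), array([ 1.4, -1. ,  3.8]), array([-0., -0., -0.])] [-0.     0.     1.571]
place 150 [ 0.113  0.424  2.109  0.133  0.086 -0.153] 0.0
place 130 [ 0.114  0.466  2.101  0.216  0.052 -0.235] 0.0
place 110 [ 0.114  0.508  2.091  0.524  0.022 -0.543] 0.0
place 100 [ 0.114  0.529  2.085  1.232  0.011 -1.251] 0.0
place 90 [ 0.115  0.55   2.079 -0.785 -0.015  0.766] 0.0
tilt about tool x -4 [ 0.114  0.554  2.11  -0.105 -0.117  0.087] 0.0
tilt about tool y -4 [ 0.139  0.55   2.063 -1.13   0.069  1.133] 0.0248
tilt about tool x 4 [ 0.115  0.548  2.047  0.099  0.093 -0.117] 0.0
tilt about tool y 4 [ 0.087  0.549  2.082  1.677  0.095 -1.72 ] 0.0
knob 0 [ 0.241  0.481  2.079 -0.715  0.08   0.804] 0.0
knob 50.7 [ 0.241  0.481  2.079 -0.715  0.08   1.689] 0.0
knob 130 [ 0.241  0.481  2.079  2.427 -0.08  -0.069] 0.0
knob 150 [ 0.241  0.481  2.079  2.427 -0.08   0.281] 0.0
```

Run:
```python
from kin import *
Rp=RT*R.from_euler("x",3.5,degrees=True)
P=nest+J@[2,2.5,1.5]-Rp.apply([3,.3,90])
q=np.array(s["joints"])
for h in(60,40,20,8,0):
    q,e=ik(P-Rp.apply([0,0,h]),Rp,q);print(h,q.round(3),e.round(4))
to(P,Rp)
```

```text
60 [ 0.114  0.423  2.058  0.05   0.199 -0.068] 0.0
40 [ 0.115  0.463  2.054  0.06   0.162 -0.078] 0.0
20 [ 0.115  0.504  2.047  0.074  0.128 -0.092] 0.0
8 [ 0.115  0.528  2.042  0.086  0.109 -0.104] 0.0
0 [ 0.115  0.545  2.039  0.097  0.096 -0.115] 0.0
turn [ 3.6  0.  -0.1] shift now [ 0.4  5.2 60.1] shift after turn [ 0.4  9.  59.6]
```

jog_arm --pt "3.6 0 0 0 0 0 30" --pt "0 0 0 0.4 9 0 30" --pt "0 0 0 0 0 20 30" --pt "0 0 0 0 0 20 30" --pt "0 0 0 0 0 12 30" --pt "0 0 0 0 0 5 30" --pt "0 0 0 0 0 0 30" --pt "0 0 0 0 0 0 30"

```text
t: 9.45
eef_pos: [559.7, 133.0, 156.0]
tcp_rot: [2.678, -0.0, 1.706]
ft_force: [0.4, -0.6, -0.7]
opening: 0.419
grip_force: 30.0
```

Run:
```python
from kin import *
Rp=RT*R.from_euler("x",3.5,degrees=True)
P=nest+J@[2,2.5,1.5]-Rp.apply([3,.3,90])
print(np.round(s["joints"],3),s["ft_force"],s["grip_force"])
to(P,Rp)
im=env.read_camera("wrist");save(im,"w3.png",1.2)
W=pts(im);L=(W-nest)@J;T=(W-p)@r.as_matrix()
m=(abs(T[...,0])<50)&(abs(T[...,1])<23)&(abs(T[...,2]-50)<3)
print("servo tool x",np.percentile(T[m][:,0],[.5,99.5]).round(1))
for nm,lo,hi,x0,x1,y0,y1 in(("ledge",6,10,-45,-18,-45,45),("stop",20,27,-50,50,-70,-30),("knob",74,78,-30,40,20,110)):
    k=(L[...,2]>lo)&(L[...,2]<hi)&(L[...,0]>x0)&(L[...,0]<x1)&(L[...,1]>y0)&(L[...,1]<y1);a=L[k]
    if len(a)>5:print(nm,len(a),"x",np.percentile(a[:,0],[1,99]).round(1),"y",np.percentile(a[:,1],[1,99]).round(1),[np.round(t,1) for t in cv2.minAreaRect(a[:,:2].astype(np.float32))])
```

```text
[ 0.116  0.539  2.039  0.086  0.101 -0.103] [ 0.37202879 -0.61705854 -0.661984  ] 29.999661147594452
turn [ 0.   0.  -0.1] shift now [-0.1 -0.2  2.7] shift after turn [-0.1 -0.2  2.7]
servo tool x [-31.2  37.7]
ledge 556 x [-31.8 -21.8] y [-0.9 29.9] [array([-26.8,  13.4]), array([10.3, 33.9]), np.float64(0.1)]
stop 350 x [-23.6  31.7] y [-49.  -35.7] [array([  3.9, -42.9]), array([55.7, 13.7]), np.float64(1.7)]
knob 3759 x [-13.2  22.6] y [46.3 78.2] [array([ 4.7, 62.2]), array([43.3, 13.8]), np.float64(40.0)]
```

View pics/w3.png

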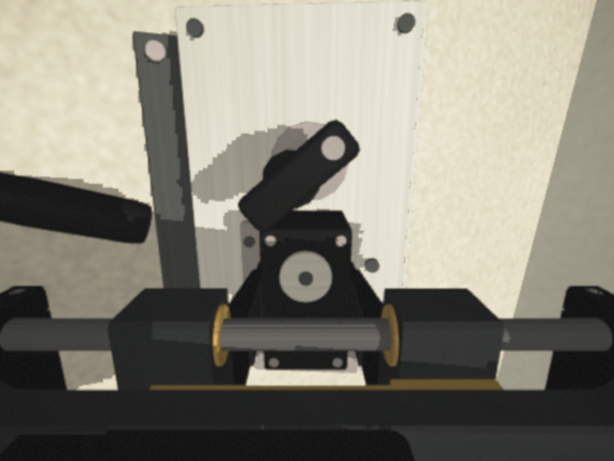

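The servo at (305,275) sits between the end stop below it and the eccentric above it, in line with the deck. The knob's dot end is at (333,148). It is about 3 mm above touch-down, so I lower it slowly.

jog_arm --pt "0 0 0 0 0 1.5 30" --pt "0 0 0 0 0 1.2 30" --pt "0 0 0 0 0 0 30" --pt "0 0 0 0 0 0 30"

```text
t: 10.0
eef_pos: [560.9, 133.2, 153.2]
tcp_rot: [2.679, -0.0, 1.706]
ft_force: [-2.8, -1.2, 3.1]
opening: 0.419
grip_force: 30.0
```

jog_arm --pt "0 0 0 0 0 0 60" --pt "0 0 0 0 0 0 70" --pt "0 0 0 0 0 0 70" --pt "0 0 0 0 0 0 70" --pt "0 0 0 0 0 0 70"

```text
t: 10.62
eef_pos: [560.9, 133.2, 153.0]
tcp_rot: [2.679, -0.0, 1.706]
ft_force: [-0.8, -0.1, 0.1]
opening: 0.732
grip_force: 0.0
```

jog_arm --pt "0 0 0 0 0 -10 70" --pt "0 0 0 0 0 -20 70" --pt "0 0 0 0 0 -30 70" --pt "0 0 0 0 0 -40 70" --pt "0 0 0 0 0 -20 70" --pt "0 0 0 0 0 0 70"

```text
t: 11.38
eef_pos: [507.6, 126.0, 262.1]
tcp_rot: [2.676, 0.0, 1.706]
ft_force: [-0.5, -0.3, -0.4]
opening: 0.737
grip_force: 0.0
```

Run:
```python
from kin import *
print(np.round(s["joints"],3),s["t"])
im=env.read_camera("wrist");save(im,"w4.png",1.2)
W=pts(im);L=(W-nest)@J
dk=(abs(L[...,2])<4)&(abs(L[...,0]-45)<10)&(abs(L[...,1])<60);print("deck z",np.median(L[dk][:,2]))
for nm,lo,hi,x0,x1,y0,y1 in(("servo",38,42.5,-45,45,-60,46),("ledge",6,10,-45,-18,-45,45),("stop",21,27,-50,50,-70,-30),("knob",74,78,-30,40,20,110)):
    k=(L[...,2]>lo)&(L[...,2]<hi)&(L[...,0]>x0)&(L[...,0]<x1)&(L[...,1]>y0)&(L[...,1]<y1);a=L[k]
    if len(a)>5:print(nm,len(a),"x",np.percentile(a[:,0],[1,99]).round(1),"y",np.percentile(a[:,1],[1,99]).round(1),"z",np.median(a[:,2]).round(1),[np.round(t,1) for t in cv2.minAreaRect(a[:,:2].astype(np.float32))])
```

```text
[ 0.113  0.298  2.062  0.031  0.317 -0.049] 11.375
deck z 0.01017960640752656
servo 2622 x [-19.3  19.8] y [-31.8  36.6] z 40.0 [array([-0.1,  2.4]), array([39.9, 69.8]), np.float64(0.7)]
ledge 330 x [-31.7 -24.8] y [-29.2  29.6] z 8.0 [array([-28.3,   0.1]), array([ 7.2, 59.1]), np.float64(0.2)]
stop 520 x [-23.6  31.5] y [-48.5 -34.9] z 23.9 [array([  3.9, -41.8]), array([55.4, 14.2]), np.float64(0.6)]
knob 931 x [-13.3  22.4] y [46.1 78.3] z 75.8 [array([ 4.7, 62.1]), array([43.1, 13.7]), np.float64(40.1)]
```

View pics/w4.png

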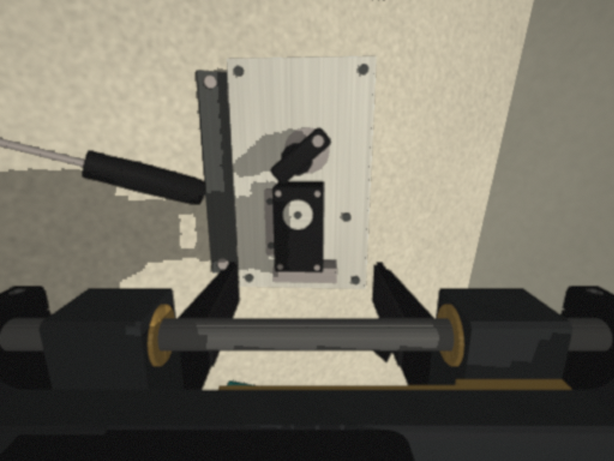

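Run:
```python
from kin import *
Rk=RT*R.from_euler("z",-130,degrees=True)
q=np.array(s["joints"])
K=nest+J@[0,58.2,0]
A=K+J@[0,0,200]
for f in np.linspace(.25,1,4):
    q,e=ik(p+f*(A-p),r,q);print("move",q.round(3),e.round(4))
for w in(-43,-87,-130):
    q,e=ik(A,RT*R.from_euler("z",w,degrees=True),q);print("turn",q.round(3),e.round(4))
for h in(180,160,145,128.5):
    q,e=ik(K+J@[0,0,h],Rk,q);print("down",h,q.round(3),e.round(4))
for w in(-100,-60,-30):
    q,e=ik(K+J@[0,0,128.5],RT*R.from_euler("z",w,degrees=True),q);print("turn",q.round(3),e.round(4))
to(A,Rk); print("untilt",np.degrees((r.inv()*RT).as_rotvec()))
```

```text
move [ 0.147  0.307  2.066 -0.019  0.304  0.029] 0.0
move [ 0.181  0.316  2.069 -0.072  0.294  0.11 ] 0.0
move [ 0.215  0.324  2.07  -0.128  0.286  0.195] 0.0
move [ 0.249  0.334  2.071 -0.186  0.28   0.282] 0.0
turn [ 0.252  0.331  2.099 -0.296  0.199 -0.36 ] 0.0
turn [ 0.252  0.331  2.099 -0.296  0.199 -1.128] 0.0
turn [ 0.252  0.331  2.099 -0.296  0.199 -1.878] 0.0
down 180 [ 0.249  0.373  2.095 -0.356  0.162 -1.819] 0.0
down 160 [ 0.247  0.415  2.09  -0.446  0.128 -1.731] 0.0
down 145 [ 0.245  0.446  2.084 -0.544  0.105 -1.633] 0.0
down 128.5 [ 0.243  0.481  2.077 -0.704  0.082 -1.474] 0.0
turn [ 0.243  0.481  2.077 -0.704  0.082 -0.951] 0.0
turn [ 0.243  0.481  2.077 -0.704  0.082 -0.252] 0.0
turn [ 0.243  0.481  2.077 -0.704  0.082  0.271] 0.0
turn [  -1.8   -3.8 -130. ] shift now [ 58.6 -14.   12. ] shift after turn [-26.4  54.3  11.2]
untilt [-3.40639345  0.03692815 -0.06873999]
```

jog_arm --pt "0 0 0 20 -5 4 70" --pt "0 0 0 25 -6 5 70" --pt "0 0 0 13.6 -3 3 60" --pt "-3.4 0 0 0 0 0 50" --pt "0 0 -10 0 0 0 50" --pt "0 0 -10 0 0 0 50" --pt "0 0 -10 0 0 0 50" --pt "0 0 -10 0 0 0 50" --pt "0 0 -10 0 0 0 50" --pt "0 0 -10 0 0 0 50"

```text
t: 12.68
eef_pos: [492.9, 183.1, 242.2]
tcp_rot: [2.865, 0.446, 2.696]
ft_force: [-0.0, 0.8, -0.9]
opening: 0.527
grip_force: 0.0
```

jog_arm --pt "0 0 -10 0 0 0 50" --pt "0 0 -10 0 0 0 50" --pt "0 0 -10 0 0 0 50" --pt "0 0 -10 0 0 0 50" --pt "0 0 -10 0 0 0 50" --pt "0 0 -10 0 0 0 50" --pt "0 0 -10 0 0 0 50" --pt "0 0 0 0 0 0 50" --pt "0 0 0 0 0 0 50"

```text
t: 13.8
eef_pos: [492.9, 183.1, 242.8]
tcp_rot: [-2.79, 0.392, -2.242]
ft_force: [0.4, 0.5, -0.6]
opening: 0.528
grip_force: 0.0
```

```bash
cat >> h.py <<'E'
K=nest+J@[0,58.2,0]
Rk=RT*R.from_euler("z",-130,degrees=True)
def mz():
    p,r,s=pose();return np.round(r.inv().apply(s["moment"]),3),np.round(r.inv().apply(s["ft_force"]),1),np.degrees((RT.inv()*r).as_rotvec()).round(1)
E
python3 - <<'E'
from h import *
print(mz());to(K+J@[0,0,128.5],Rk)
E
```

```text
(array([-0.226,  0.091,  0.1  ]), array([-0.4,  0.3,  0.8]), array([ 1.000e-01,  2.000e-01, -1.297e+02]))
turn [ 0.1 -0.1 -0.3] shift now [-0.5 -0.4 70.4] shift after turn [-0.4 -0.3 70.4]
```

jog_arm --pt "0 0 -0.3 -0.4 -0.3 15 50" --pt "0 0 0 0 0 20 50" --pt "0 0 0 0 0 20 50" --pt "0 0 0 0 0 10 50" --pt "0 0 0 0 0 5.4 50" --pt "0 0 0 0 0 0 50" --pt "0 0 0 0 0 0 50"

```text
t: 14.68
eef_pos: [528.0, 187.9, 182.7]
tcp_rot: [-2.786, 0.391, -2.234]
ft_force: [0.4, 0.3, 0.1]
opening: 0.528
grip_force: 0.0
```

Run:
```python
from h import *
print(mz(),pose()[2]["joints"]);to(K+J@[0,0,128.5],Rk)
```

```text
(array([-0.137,  0.052,  0.082]), array([-0.5, -0.1,  0.1]), array([ 1.000e-01,  1.000e-01, -1.302e+02])) [ 0.24268713  0.47871971  2.07764609 -0.68394597  0.08488386 -1.49712665]
turn [ 0.  -0.1  0.2] shift now [0.1 0.1 0.6] shift after turn [0.1 0.1 0.6]
```

Close on the knob.

jog_arm --pt "0 0 0 0 0 0 20" --pt "0 0 0 0 0 0 5" --pt "0 0 0 0 0 0 5" --pt "0 0 0 0 0 0 5" --pt "0 0 0 0 0 0 5" --pt "0 0 0 0 0 0 5"

```text
t: 15.42
eef_pos: [528.1, 187.9, 182.7]
tcp_rot: [-2.785, 0.39, -2.232]
ft_force: [-0.6, -0.2, 1.4]
opening: 0.146
grip_force: 30.0
```

Run:
```python
from h import *
print(mz(),pose()[2]["opening"])
for _ in range(3): env.read_camera("wrist");print(mz()[0])
```

```text
(array([-0.178,  0.089,  0.099]), array([-0.1, -0.1, -1.5]), array([ 1.000e-01,  1.000e-01, -1.302e+02])) 0.1457740980388837
[-0.07   0.064  0.089]
[-0.176  0.107  0.113]
[-0.151  0.063  0.168]
```

jog_arm --pt "0 0 4 0 0 0 5" --pt "0 0 7 0 0 0 5" --pt "0 0 7 0 0 0 5" --pt "0 0 7 0 0 0 5" --pt "0 0 7 0 0 0 5" --pt "0 0 7 0 0 0 5" --pt "0 0 6 0 0 0 5" --pt "0 0 5 0 0 0 5"

```text
t: 16.58
eef_pos: [528.4, 187.1, 182.9]
tcp_rot: [3.044, 0.513, 3.077]
ft_force: [2.7, -7.5, 2.1]
opening: 0.141
grip_force: 30.0
```

Run:
```python
from h import *
print(mz(),pose()[2]["opening"])
for _ in range(2): env.read_camera("wrist");print(mz())
p,r,s=pose();print(J.T@(p-K))
```

```text
(array([ 1.488, -0.633,  0.027]), array([-3.8, -7.3, -1. ]), array([  0.2,  -0. , -80. ])) 0.14120373586633875
(array([ 1.381, -0.569,  0.123]), array([-4. , -7.6, -0.6]), array([  0.2,  -0. , -79.8]))
(array([ 1.371, -0.524,  0.022]), array([-4.3, -7.3, -1.6]), array([  0.2,  -0. , -80. ]))
[  0.52310083  -0.83629737 129.10106837]
```

jog_arm --pt "0 0 3 -0.3 -0.5 0 5" --pt "0 0 4 0 0 0 5" --pt "0 0 4 0 0 0 5" --pt "0 0 3 0 0 0 5" --pt "0 0 2 0 0 0 5" --pt "0 0 0 0 0 0 5"

```text
t: 17.42
eef_pos: [528.5, 186.6, 182.8]
tcp_rot: [2.898, 0.466, 2.768]
ft_force: [0.7, -6.7, 2.2]
opening: 0.144
grip_force: 30.0
```

Run:
```python
from h import *
print(mz(),pose()[2]["opening"])
for _ in range(3): env.read_camera("wrist");print(mz())
```

```text
(array([ 1.044, -0.667,  0.05 ]), array([-3.8, -5.7, -2. ]), array([  0.2,  -0. , -64.2])) 0.14391741191818425
(array([ 1.052, -0.689,  0.117]), array([-4.2, -6.5, -1.6]), array([  0.2,  -0. , -64.2]))
(array([ 1.012, -0.677,  0.103]), array([-4.5, -5.1, -1.7]), array([  0.2,  -0. , -64.2]))
(array([ 1.011, -0.607,  0.082]), array([-3.6, -6. , -1.3]), array([  0.2,  -0. , -64.2]))
```

jog_arm --pt "0 0 2 0 0 0 5" --pt "0 0 3 0 0 0 5" --pt "0 0 3 0 0 0 5" --pt "0 0 0 0 0 0 5"

```text
t: 18.08
eef_pos: [528.4, 186.5, 182.8]
tcp_rot: [2.834, 0.427, 2.619]
ft_force: [0.6, -8.6, 2.1]
opening: 0.148
grip_force: 30.0
```

Run:
```python
from h import *
print(mz(),pose()[2]["opening"])
for _ in range(3): env.read_camera("wrist");print(mz())
```

```text
(array([ 1.12 , -0.85 ,  0.082]), array([-5.3, -6.8, -2.1]), array([  0.2,  -0. , -56.1])) 0.1476881606699597
(array([ 1.151, -0.834,  0.102]), array([-5.4, -6.6, -3.1]), array([  0.2,  -0. , -56.2]))
(array([ 1.061, -0.908,  0.035]), array([-5.1, -6.3, -1.9]), array([  0.2,  -0. , -56.2]))
(array([ 1.14 , -0.885,  0.099]), array([-4.2, -5.9, -2. ]), array([  0.2,  -0. , -56.2]))
```

jog_arm --pt "0 0 2 0 0 0 5" --pt "0 0 3 0 0 0 5" --pt "0 0 0 0 0 0 5"

```text
t: 18.6
eef_pos: [528.4, 186.4, 182.8]
tcp_rot: [2.798, 0.399, 2.529]
ft_force: [0.0, -8.1, 3.3]
opening: 0.144
grip_force: 30.0
```

Run:
```python
from h import *
print(mz(),pose()[2]["opening"])
for _ in range(2): env.read_camera("wrist");print(mz())
```

```text
(array([ 1.135, -1.041,  0.098]), array([-5.6, -5.8, -3.4]), array([  0.2,  -0.1, -51.1])) 0.14381901005920303
(array([ 1.154, -0.988,  0.122]), array([-6.1, -5.7, -2.6]), array([  0.2,  -0.1, -51.2]))
(array([ 1.115, -1.055,  0.041]), array([-6.6, -5.9, -1.1]), array([  0.2,  -0.1, -51.2]))
```

jog_arm --pt "0 0 2 0 0 0 5" --pt "0 0 3 0 0 0 5" --pt "0 0 0 0 0 0 5"

```text
t: 19.08
eef_pos: [528.4, 186.4, 182.7]
tcp_rot: [2.765, 0.369, 2.441]
ft_force: [1.2, -8.4, 2.5]
opening: 0.144
grip_force: 30.0
```

Run:
```python
from h import *
print(mz(),pose()[2]["opening"])
for _ in range(2): env.read_camera("wrist");print(mz())
```

```text
(array([ 1.103, -1.155, -0.096]), array([-6.7, -5.2, -2.1]), array([  0.2,  -0.1, -46.2])) 0.14434875918598386
(array([ 1.071, -1.147, -0.094]), array([-5.8, -6.1, -2.4]), array([  0.2,  -0.1, -46.2]))
(array([ 1.127, -1.133, -0.119]), array([-6.4, -5.9, -1.5]), array([  0.2,  -0.1, -46.2]))
```

jog_arm --pt "0 0 2 0 0 0 5" --pt "0 0 2 0 0 0 5" --pt "0 0 0 0 0 0 5"

```text
t: 19.55
eef_pos: [528.3, 186.4, 182.7]
tcp_rot: [2.741, 0.342, 2.372]
ft_force: [1.0, -8.7, 2.3]
opening: 0.148
grip_force: 30.0
```

Run:
```python
from h import *
print(mz(),pose()[2]["opening"])
for _ in range(2): env.read_camera("wrist");print(mz())
```

```text
(array([ 1.105, -1.285, -0.067]), array([-7.1, -5.1, -2. ]), array([  0.2,  -0.1, -42.2])) 0.1476627372655674
(array([ 1.147, -1.211, -0.166]), array([-7.6, -5.6, -3. ]), array([  0.2,  -0.1, -42.2]))
(array([ 1.11 , -1.254, -0.114]), array([-7.2, -6.2, -1.9]), array([  0.2,  -0.1, -42.2]))
```

jog_arm --pt "0 0 2 0 0 0 5" --pt "0 0 2 0 0 0 5" --pt "0 0 0 0 0 0 5"

```text
t: 20.02
eef_pos: [528.3, 186.3, 182.7]
tcp_rot: [2.72, 0.314, 2.305]
ft_force: [-0.1, -9.4, 2.3]
opening: 0.145
grip_force: 30.0
```

Run:
```python
from h import *
print(mz(),pose()[2]["opening"])
for _ in range(2): env.read_camera("wrist");print(mz())
```

```text
(array([ 1.034, -1.376, -0.159]), array([-7.3, -5.8, -2.7]), array([  0.2,  -0.1, -38.2])) 0.14470735620494096
(array([ 1.074, -1.308, -0.165]), array([-7.9, -5.5, -2.5]), array([  0.2,  -0.1, -38.2]))
(array([ 1.051, -1.397, -0.188]), array([-7.7, -6.1, -1.9]), array([  0.2,  -0.1, -38.2]))
```

jog_arm --pt "0 0 2 0 0 0 5" --pt "0 0 1 0 0 0 5" --pt "0 0 0 0 0 0 5" --pt "0 0 0 0 0 0 40" --pt "0 0 0 0 0 0 50" --pt "0 0 0 0 0 0 50" --pt "0 0 0 0 0 0 50" --pt "0 0 0 0 0 0 50"

```text
t: 21.12
eef_pos: [528.3, 187.4, 182.7]
tcp_rot: [2.703, 0.292, 2.256]
ft_force: [-0.3, -0.4, -1.1]
opening: 0.519
grip_force: 0.0
```

jog_arm --pt "0 0 0 0 0 -8 50" --pt "0 0 0 0 0 -15 50" --pt "0 0 0 0 0 -20 50" --pt "0 0 0 0 0 -20 50" --pt "0 0 0 0 0 -10 50"

```text
t: 21.75
eef_pos: [492.0, 182.5, 246.9]
tcp_rot: [2.702, 0.293, 2.256]
ft_force: [0.2, 0.0, -1.1]
opening: 0.523
grip_force: 0.0
```

jog_arm --pt "0 0 -9 0 0 0 50" --pt "0 0 10 -15 0 -15 50" --pt "0 0 10 -20 0 -15 50" --pt "0 0 10 -20 0 -15 50" --pt "0 0 10 -20 0 -10 50" --pt "0 0 4 -15 0 -5 50" --pt "0 0 0 0 0 0 50" --pt "0 0 0 0 0 0 50"

```text
t: 22.75
eef_pos: [504.3, 103.8, 315.6]
tcp_rot: [2.62, 0.003, 1.711]
ft_force: [-0.4, 0.0, 0.3]
opening: 0.526
grip_force: 0.0
```

Run:
```python
from h import *
p,r,s=pose();print(s["t"],mz(),(J.T@(p-nest)).round())
im=env.read_camera("wrist");save(im,"w5.png",1.5)
def an(im):
    W=pts(im);L=(W-nest)@J
    for nm,lo,hi,x0,x1,y0,y1 in(("servo",38,42.5,-45,45,-60,46),("stop",21,27,-50,50,-70,-30),("knob",74,78,-40,50,20,110),("disc",23,27,-40,40,36,110)):
        k=(L[...,2]>lo)&(L[...,2]<hi)&(L[...,0]>x0)&(L[...,0]<x1)&(L[...,1]>y0)&(L[...,1]<y1);a=L[k]
        if len(a)>5:print(nm,len(a),"x",np.percentile(a[:,0],[1,99]).round(1),"y",np.percentile(a[:,1],[1,99]).round(1),"z",np.median(a[:,2]).round(1),[np.round(t,1) for t in cv2.minAreaRect(a[:,:2].astype(np.float32))])
an(im)
```

```text
22.75 (array([ 0.232, -0.019, -0.02 ]), array([ 0.1, -0.2, -0.5]), array([ 0.1, -0. , -0.3])) [ 36. -22. 262.]
servo 2012 x [-19.3  19.9] y [-33.8  34.1] z 40.0 [array([0. , 0.4]), array([69.4, 40. ]), np.float64(89.6)]
stop 423 x [-22.9  31.8] y [-48.5 -34.9] z 24.0 [array([  4. , -39.5]), array([55.6, 17.9]), np.float64(0.6)]
knob 671 x [-11.5  18.8] y [34.7 71.9] z 75.8 [array([ 3.6, 53.3]), array([13.9, 42.7]), np.float64(36.5)]
disc 283 x [-8.9 22.9] y [39.4 70.1] z 25.0 [array([ 8.8, 51.5]), array([34.6, 28.9]), np.float64(61.7)]
```

View pics/w5.png

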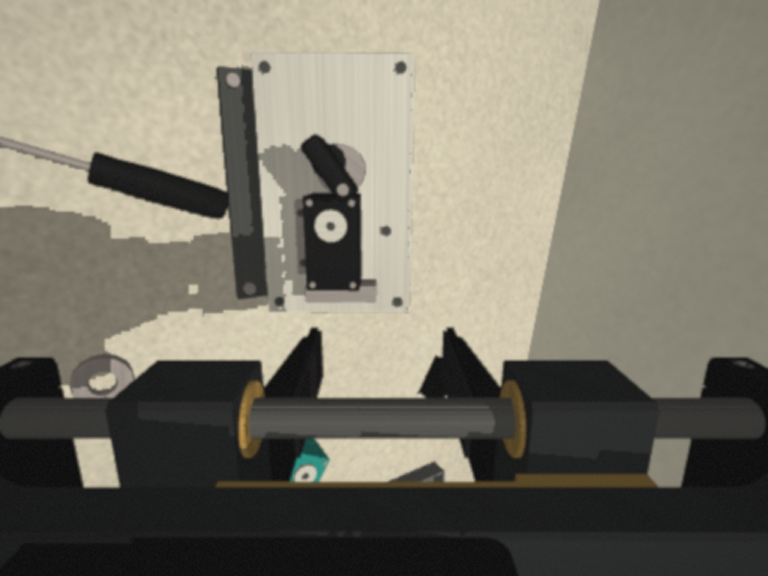

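The view shows the servo at (332,242) flat against the end stop (340,292) and the ledge. The knob is free, with its dot end at (342,189), at about 2.5 rad. The lobe bears at about 2.25 rad, so the slip is about 0.24 rad, which agrees with the torque plateau. I'm handing it in.

```bash
python3 -c "
from cell import env
print(env.job_done())"
```

```text
the job is handed in; nothing more can be done
None
```

The large servo is on the jig and clamped against the end stop and ledge, with the clutch slipped by an estimated 0.24 rad; I let go of the knob and handed the job in at about 23 s, but no verdict came back.

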